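# Add a slotted weight to the stem of a spring-raised glue press

### The arm

A 6-joint arm with a two-finger parallel gripper is mounted at the origin on the work surface; the furniture and walls round the work are solid. World frame = base frame: x ahead of the robot, y to its left, z up, the work surface at z = 0. Lengths are in m, angles in rad, forces in N, time in s.
With the tool pointing down it reaches from about 0.35 to 0.775 m from the base axis. Payload 5.5 kg.
Tool frame: the origin (TCP) lies at the very end of the fingers, on their centre line; the grasp point (between the pads) lies 19 mm behind it (arm.grip_point_offset is the distance from the TCP to the grasp point, in m); y points along the fingers, x is the direction in which the jaws open and shut, and the axes are right-handed (so a half turn about y gives the same grasp; the last joint's range is limited). The gripper opens to 85 mm and grips with 20 to 120 N. Pads are 22 mm wide; open, the fingers measure 114 mm over their backs; the gripper's body (76 mm by 85 mm) begins 54 mm behind the grasp point. The pads swing forward as they close: fully open they stand 13 mm farther back than shut.
Start: joints at [1.007, 0.313, 0.046, 1.304, 0, 1.431], TCP at [0.236, 0.524, 0.231] pointing down, gripper open.
Joint ranges: [-2.76, 2.76], [-0.86, 1.69], [-1.03, 1.26], [-2.2, 2.34], [-1.47, 1.5], [-3.14, 3.14]. Speed limits (rad/s): [2.57, 2.57, 3.14, 3.14, 3.14, 3.14].

### API

Orientations are given as a unit quaternion [x, y, z, w].
In Python, from workcell import status, snapshot, get_calibration, sign_off, arm gives the robot as it stands.
- The arm moves only by the tool carry_out, never from a script. Its argument "series" is a list of rows, each a list of 3 entries, a list of its own where there are three numbers: the closure in counts, from 0 (fully open) to 255 (shut), then the shift along the tool's x, y, z in mm, then the turn about the tool's y in rad. In form: [[claw, [x, y, z], spin], ...]. A call has exactly 10 rows; each row is the pose to reach, as a shift and turn from the pose commanded when the call began, along the tool's axes at that moment; what a row does not reach only later rows make up. A row lasts 1/12 s, in which the tool goes at most 41.7 mm and 7.16 degrees, less where a joint would pass 70% of its speed; a pose out of reach is approached as far as the arm can. A call with a gripper value outside its range is refused whole. The fingers move at their own pace and stop on an object; "grip_force" is the grip in N (left out, the last holds). Time passes only in rows, so rows that repeat a pose let the fingers close, or fill a call up. It gives the time, the measured TCP pose, the force and the opening at its end, in the units of the state.
- status.state(): the state, without advancing time (a new reading comes with each control period).
- snapshot(name): name is "side" or "top"; returns (picture, depth): 420x560x3 uint8, red, green, blue; 420x560 float32, m along the optical axis (not along the pixel's ray), 0 where there is no reading.
- get_calibration(name): a dict with "fx", "fy", "cx", "cy" (pixels), "dist_coeffs" ([k1, k2, p1, p2, k3] as OpenCV has them; the pictures are not rectified), "extrinsics" (4x4, takes a point from world to camera coordinates). Camera axes: x right, y down, z forward; pixel columns grow to the right and rows downward; lengths in m; the calibration is good to about 2 mm. A picture is of the moment at which its call begins. get_calibration takes no time and is no camera call.
- sign_off(): hands the job in, once; it reports no verdict.
The state is a dict: "time_s": time; "qpos": joint angles; "joint_vel": joint speeds; "joint_torque": joint torques, N m; "position": TCP position; "ee_rot": TCP orientation; "ft_force": force on the tool from outside, world axes, zero at the start; "moment": the same for the moment, N m; "gripper_width": opening from 0.0 (shut) to 1.0 (fully open).
Only numpy, scipy, OpenCV 4.12 (cv2) and the standard library are available. Lean on these libraries where they do the work, as an engineer would, in place of code of your own. Each camera call takes 0.05 s, during which the arm holds its last target.

### The job

Load the little glue press: take the thicker of the two loose slotted weights and slide it sideways, from the front and slot first, under the head of the press's stem, so that it lies on the weight already there and the end of its slot meets the stem. Keeping it seated on the stem, turn it about a quarter turn, so that its slot no longer lies over the slot of the weight beneath, and let go only once it rests flat. Feel your way: the press must not be shoved or pressed hard (nowhere more than about 15 N), the weight must not be dropped onto it, and the thinner weight and the other things stay where they are.

Things in the scene. Friction and masses are not known exactly. Their poses are not given: they have to be found in the camera images.
- press: Small glue press fixed to the bench: grey base 136 x 110 x 14 mm on 10 mm feet, a post and guide at the back, and a spring-raised vertical steel plunger that carries, bottom to top: pan (48 mm across), the earlier slotted weight, the stem with its head. Origin: on the stem's axis at bench height; z up, +x to the back (the post), -x the open front.
- press_front (a point): Front edge of the press base: in the press frame 50 mm to the front of the stem axis, 24 mm above the bench. The plunger above floats on its spring at an UNREPORTED height: the earlier weight's flat top is 116 to 134 mm above the bench, to be found by touch or seen. It sinks 1 mm per 3 N of downward load (to a stop 15 mm below the 125 mm level); sideways it does not give.
- press_post (a point): Middle of the top of the back post: in the press frame x = 66 mm, z = 81 mm. Of the plunger: the earlier weight is fixed on it, 50 mm across, 14 mm thick, its 14 mm wide slot open to the press's +x (back). The round stem, 10 mm in diameter, stands 26 mm clear above that weight's top; its head is 22 mm across and 8 mm high (head top 34 mm above the weight's top).
- thick_weight: The thicker loose slotted weight, plain steel, 0.25 to 0.47 kg, flat on the board: disc 66 mm across, 18 mm thick, two flats 56 mm apart (y = +-28 mm) to grip by. Origin: centre of the underside; z up. Its 14 mm wide slot runs from the rim at +x past the centre; its flat end, at x = -6.5 mm, touches the 10 mm stem when the disc is 1.5 mm past centred on it.
- board: Plywood board fixed on the bench, 90 x 190 x 22 mm, with the two loose slotted weights lying side by side on it, at either end. Origin: centre of its underside, at bench height.
- slot_mouth (a point): Point in the slot of the thicker weight, on the slot's middle line, 28 mm from the disc's centre along its +x and 9 mm above its underside.
- thin_weight: The thinner loose slotted weight: same outline, flats and slot, but only 9 mm thick. Stays where it is. Origin: centre of its underside.
- sanding_block: Wooden sanding block, 35 x 86 x 27 mm, a bystander. Origin: centre of its underside.
- tape_roll: Roll of paper tape lying flat, 104 mm across, 26 mm high, a bystander. Origin: centre of its underside.
- bone_folder: Flat bone folder, 22 x 150 x 9 mm, a bystander. Origin: centre of its underside.

How it is judged:
On the way, in this order (a step that is already met when the one before it is completed fails the run):
1. The thicker weight is on the stem, resting on the earlier weight, its slot still to the back as it was slid in from the front (horizontal distance between thick_weight and press below 0.0035 m and angle between thick_weight's own z axis and vertical below 0.05 rad and z of thick_weight in the frame of press between 0.1 and 0.138 m and contact force between thick_weight and press above 1 N and x of slot_mouth in the frame of press above 0.022 m), for 0.1 s.
2. Seated on the stem, it has been turned until its slot is well away from the slot beneath (horizontal distance between thick_weight and press below 0.0035 m and angle between thick_weight's own z axis and vertical below 0.05 rad and z of thick_weight in the frame of press between 0.1 and 0.138 m and contact force between thick_weight and press above 1 N and x of slot_mouth in the frame of press below 0.011 m), for 0.1 s.
At the end, for the whole second after the job is handed in: The thicker weight rests flat (3 degrees) on the earlier one under the stem's head, centred on the stem within 3.5 mm, slot at least 70 degrees away from the back (the earlier slot), let go and at rest; thin weight, sanding block, tape roll and bone folder moved less than 20 mm (all of step 2 and linear speed of thick_weight below 0.02 m/s and angular speed of thick_weight below 0.1 rad/s and distance of each of thin_weight, sanding_block, tape_roll, bone_folder from where it was at the start of the episode below 0.02 m); the robot touches nothing.
It fails at once if The press is pushed by the weight with more than 15 N (contact force between thick_weight and press above 15 N).
It fails at once if The press is pushed by the robot with more than 15 N (contact force between any of the fingers, the arm and press above 15 N).
It fails at once if The weight is let fall onto the press: falling freely close over it (horizontal distance between thick_weight and press below 0.06 m and height (world z) of thick_weight above 0.06 m and contact force between thick_weight and anything else below 0.02 N and linear speed of thick_weight above 0.1 m/s).
It fails at once if The thinner weight or a bystander is pushed more than 20 mm away (distance of any of thin_weight, sanding_block, tape_roll, bone_folder from where it was at the start of the episode above 0.02 m).
It also fails if it takes over 67 s, if anything falls off the work surface, if the arm or the gripper's body presses on something with over 40 N, if the wrist force passes 120 N, or if a joint passes its speed limit or range.

## Working session

There is one attempt and no reset: what is moved stays moved. The work goes in short steps, Python scripts to look and compute and a tool call to move; the robot and the scene stay as the last step left them, time stands still between calls to the robot, and variables do not carry over. Pictures are saved under pics/ and viewed, and the job is handed in when it is done.

Besides the shell and the picture viewer there is one more tool, called after ">>>" by a JSON object that holds its "op" and its "data", one argument or row to a line. carry_out: Moves the arm, as the interface text tells. Its arguments: {"type":"object","properties":{"series":{"type":"array","items":{"type":"array"}},"grip_force":{"type":"number"}},"required":["series"]}

```bash
ls; mkdir -p pics
python3 - <<'E'
from workcell import status, snapshot, get_calibration, arm
import cv2,numpy as np
print(status.state())
print([a for a in dir(arm) if a[0]!='_'])
for n in("side","top"):
    p,d=snapshot(n); cv2.imwrite(f"pics/{n}0.png",p[:,:,::-1]); np.save(f"pics/{n}0.npy",d)
    c=get_calibration(n); print(n,c)
E
```

```text
pics
{'time_s': 0.0, 'qpos': array([ 1.00741240e+00,  3.14030413e-01,  4.49370530e-02,  1.30361243e+00,
       -1.32389131e-05,  1.43117106e+00]), 'joint_vel': array([ 0.0010255 , -0.00177127, -0.00033351,  0.00114902, -0.00010162,
        0.00040616]), 'joint_torque': array([ 3.38158825e-03, -4.80628109e+01,  2.98533511e+01,  1.95060176e-02,
        2.06065474e-04,  7.01652198e-06]), 'position': array([0.2361697 , 0.52367054, 0.23037467]), 'ee_rot': array([ 0.59425529,  0.38305918, -0.38428033, -0.59367916]), 'ft_force': array([-0.13822196, -0.01891245, -0.17661633]), 'moment': array([-0.00746279, -0.04682736, -0.07850403]), 'gripper_width': 0.9962913338070359}
['Unreachable', 'grip_point_offset']
side {'fx': 399.17938287561367, 'fy': 399.17938287561367, 'cx': 279.1445395751593, 'cy': 211.05077987767035, 'dist_coeffs': array([-0.09163831,  0.        ,  0.        ,  0.        ,  0.        ]), 'extrinsics': array([[ 0.99830312, -0.05223878, -0.02572911, -0.50472353],
       [-0.0500631 , -0.54427571, -0.83741127,  0.15614648],
       [ 0.02974162,  0.83727836, -0.54596738,  0.77249086],
       [ 0.        ,  0.        ,  0.        ,  1.        ]])}
top {'fx': 419.3415778134268, 'fy': 419.3415778134268, 'cx': 283.6816012957404, 'cy': 206.2849267755259, 'dist_coeffs': array([-0.10857387,  0.        ,  0.        ,  0.        ,  0.        ]), 'extrinsics': array([[ 0.02384932, -0.99957357, -0.01684921,  0.12221588],
       [-0.99845052, -0.02296815, -0.05068557,  0.53941884],
       [ 0.05027696,  0.01803192, -0.99857252,  0.89853218],
       [ 0.        ,  0.        ,  0.        ,  1.        ]])}
```

View pics/side0.png

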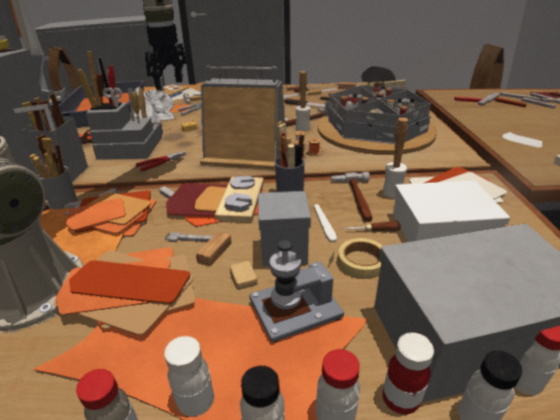

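View pics/top0.png

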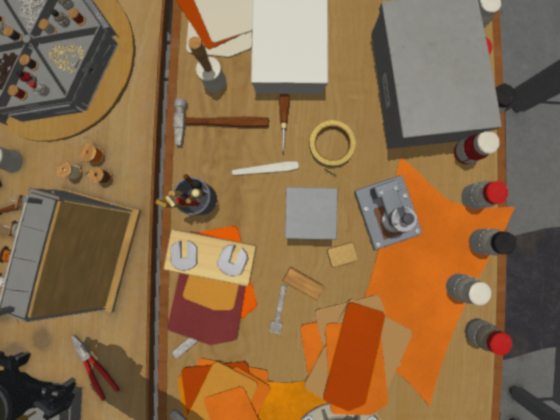

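```bash
cat > h.py <<'E'
import numpy as np,cv2
from workcell import status,snapshot,get_calibration
def world(n,uv,depth=None,z=None):
    c=get_calibration(n);K=np.array([[c['fx'],0,c['cx']],[0,c['fy'],c['cy']],[0,0,1]])
    r=cv2.undistortPoints(np.array([[uv]],float),K,c['dist_coeffs'])[0,0]; r=np.array([r[0],r[1],1])
    E=c['extrinsics'];R=E[:3,:3];t=E[:3,3];o=-R.T@t;d=R.T@r
    s=depth if depth is not None else (z-o[2])/d[2]
    return o+s*d
def pix(n,P):
    c=get_calibration(n);K=np.array([[c['fx'],0,c['cx']],[0,c['fy'],c['cy']],[0,0,1]])
    E=c['extrinsics'];return cv2.projectPoints(np.array(P,float).reshape(-1,3),cv2.Rodrigues(E[:3,:3])[0],E[:3,3],K,c['dist_coeffs'])[0][:,0]
def crop(img,x0,y0,w,h,k,f):
    cv2.imwrite(f,cv2.resize(img[y0:y0+h,x0:x0+w],None,fx=k,fy=k,interpolation=cv2.INTER_CUBIC))
E
python3 - <<'E'
from h import *
t=cv2.imread('pics/top0.png');s=cv2.imread('pics/side0.png')
crop(t,155,220,110,75,7,'pics/c1.png');crop(t,345,165,90,90,6,'pics/c2.png');crop(s,240,180,110,160,3.7,'pics/c3.png');crop(s,160,160,110,70,7,'pics/c4.png')
d=np.load('pics/top0.npy')
for uv in [(178,238),(210,245),(173,256),(194,253),(222,262),(244,262),(400,215),(311,213),(290,190),(160,245),(235,168),(265,120),(330,30),(195,190)]:
    print(uv,d[uv[1],uv[0]],world('top',uv,depth=d[uv[1],uv[0]]).round(3))
E
```

```text
(178, 238) 0.9051639 [0.462 0.363 0.023]
(210, 245) 0.90353423 [0.448 0.292 0.023]
(173, 256) 0.89423096 [0.423 0.37  0.032]
(194, 253) 0.89428955 [0.431 0.325 0.032]
(222, 262) 0.88280505 [0.414 0.262 0.041]
(244, 262) 0.8842762 [0.415 0.215 0.039]
(400, 215) 0.80987924 [ 0.52  -0.094  0.113]
(311, 213) 0.8054378 [0.519 0.08  0.121]
(290, 190) 0.80837154 [0.563 0.121 0.121]
(160, 245) 1.8306162 [ 0.399  0.693 -0.901]
(235, 168) 0.9329612 [0.62  0.246 0.001]
(265, 120) 0.92034775 [0.726 0.181 0.018]
(330, 30) 0.94589865 [0.946 0.038 0.001]
(195, 190) 0.7841995 [0.557 0.3   0.148]
```

View pics/c1.png

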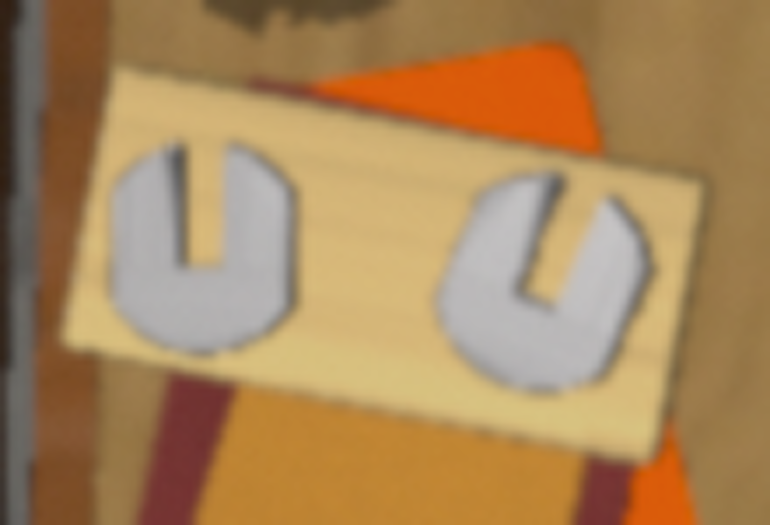

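View pics/c2.png

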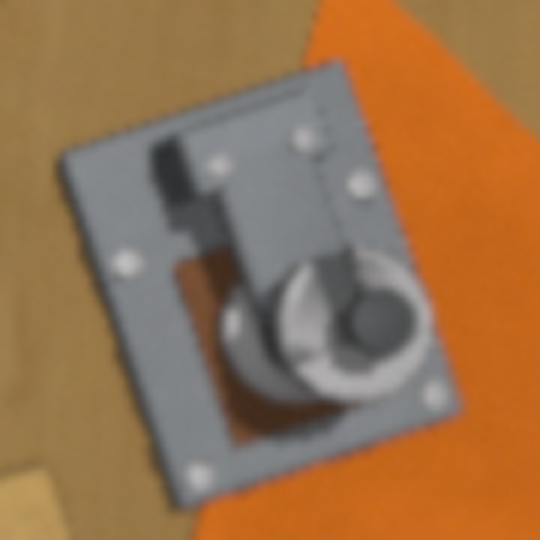

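View pics/c3.png

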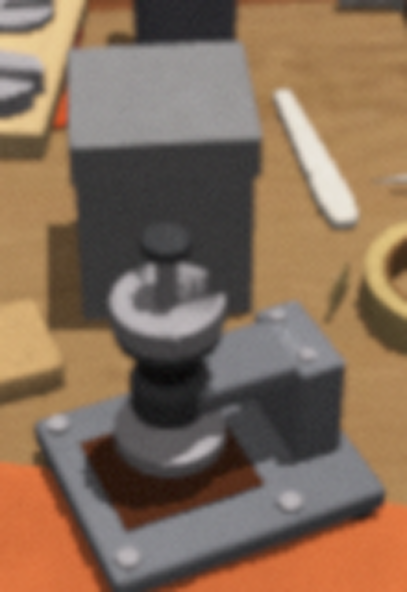

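View pics/c4.png

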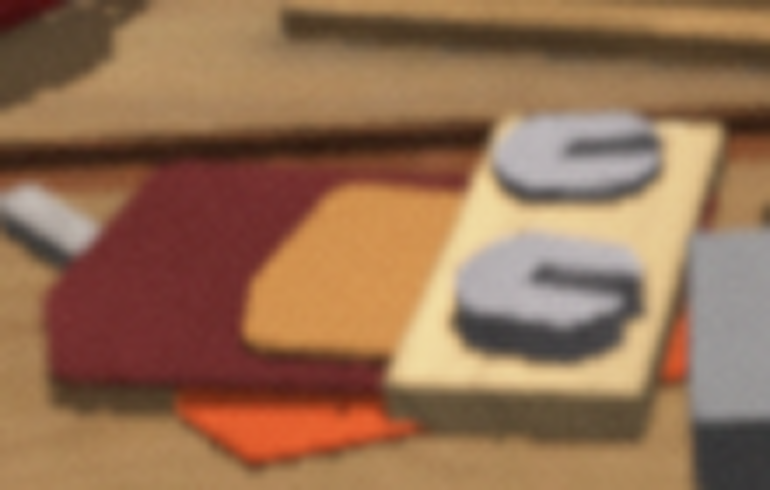

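```bash
cat > fit.py <<'E'
from h import *
from scipy.optimize import minimize
def outline(n=80):
    # disc r33 with flats y=+-28, slot 14 wide from x=-6.5
    a=np.linspace(np.arcsin(7/33),2*np.pi-np.arcsin(7/33),n)
    p=np.c_[33*np.cos(a),np.clip(33*np.sin(a),-28,28)]
    return np.vstack([p,[[-6.5,-7],[-6.5,7]]])/1000
def sil(cam,x,y,yaw,zs,win,k=4):
    o=outline();R=np.array([[np.cos(yaw),-np.sin(yaw)],[np.sin(yaw),np.cos(yaw)]]);q=o@R.T+[x,y]
    x0,y0,w,h=win;m=np.zeros((h*k,w*k),np.uint8)
    for z in zs:
        u=(pix(cam,np.c_[q,np.full(len(q),z)])-[x0-.5,y0-.5])*k-.5
        cv2.fillPoly(m,[np.round(u*16).astype(np.int32)],255,shift=4)
    return cv2.resize(m,(w,h),interpolation=cv2.INTER_AREA)/255.
def fitw(img,cam,p0,z0,th,win,mask):
    x0,y0,w,h=win
    f=lambda p:np.sum((sil(cam,p[0],p[1],p[2]/20,np.linspace(z0,z0+th,6),win)-mask)**2)
    best=None
    for dy in(-.3,0,.3):
        r=minimize(f,[p0[0],p0[1],(p0[2]+dy)*20],method='Nelder-Mead',options=dict(initial_simplex=np.array([[p0[0],p0[1],(p0[2]+dy)*20],[p0[0]+.004,p0[1],(p0[2]+dy)*20],[p0[0],p0[1]+.004,(p0[2]+dy)*20],[p0[0],p0[1],(p0[2]+dy+.2)*20]]),maxiter=300))
        if best is None or r.fun<best.fun:best=r
    return best.x[0],best.x[1],best.x[2]/20,best.fun
E
python3 - <<'E'
from fit import *
for cam,win in(('top',(208,238,45,45)),('side',(220,188,36,28))):
    im=cv2.imread(f'pics/{cam}0.png');x0,y0,w,h=win
    c=im[y0:y0+h,x0:x0+w].astype(float);r=(c[...,2]-c[...,0])/(c.max(2)+1)
    m=np.clip((0.27-r)/0.2,0,1)
    m=(r<0.22).astype(float) 
    mm=m.copy()
    n,l,st,_=cv2.connectedComponentsWithStats(mm.astype(np.uint8));k=1+np.argmax(st[1:,4]);m=(l==k).astype(float)
    print(cam,fitw(im,cam,(.415,.24,-.35),.022,.018,win,m),m.sum())
    cv2.imwrite(f'pics/m_{cam}.png',cv2.resize((m*255).astype(np.uint8),None,fx=8,fy=8))
d=np.load('pics/top0.npy')
# press: 3D points
v,u=np.mgrid[165:255,345:435]
P=np.array([world('top',(a,b),depth=d[b,a]) for a,b in zip(u.ravel(),v.ravel())])
np.save('pics/P.npy',P)
z=P[:,2]
print(np.histogram(z,bins=np.arange(-.01,.18,.005)))
for lo,hi in((.105,.135),(.140,.175)):
    s=P[(z>lo)&(z<hi)];print(len(s),np.median(s,0).round(4),s.min(0).round(4),s.max(0).round(4))
E
```

```text
top (np.float64(0.4185973308580241), np.float64(0.2417732150394301), np.float64(-0.3759149469739119), np.float64(27.125643983083428)) 605.0Traceback (most recent call last):
  File "<stdin>", line 9, in <module>
  File "fit.py", line 20, in fitw
    r=minimize(f,[p0[0],p0[1],(p0[2]+dy)*20],method='Nelder-Mead',options=dict(initial_simplex=np.array([[p0[0],p0[1],(p0[2]+dy)*20],[p0[0]+.004,p0[1],(p0[2]+dy)*20],[p0[0],p0[1]+.004,(p0[2]+dy)*20],[p0[0],p0[1],(p0[2]+dy+.2)*20]]),maxiter=300))
    res = _minimize_neldermead(fun, x0, args, callback, bounds=bounds,
                               **options)
    fxr = func(xr)
    fx = function(np.copy(x), *(wrapper_args + args))
  File "fit.py", line 17, in <lambda>
    f=lambda p:np.sum((sil(cam,p[0],p[1],p[2]/20,np.linspace(z0,z0+th,6),win)-mask)**2)
                       ~~~^^^^^^^^^^^^^^^^^^^^^^^^^^^^^^^^^^^^^^^^^^^^^^^^^^^
  File "fit.py", line 12, in sil
    u=(pix(cam,np.c_[q,np.full(len(q),z)])-[x0-.5,y0-.5])*k-.5
       ~~~^^^^^^^^^^^^^^^^^^^^^^^^^^^^^^^^
  File "h.py", line 10, in pix
    c=get_calibration(n);K=np.array([[c['fx'],0,c['cx']],[0,c['fy'],c['cy']],[0,0,1]])
ValueError: time passes only in moves, steps and waits
```

```bash
sed -i 's/^from workcell.*/from workcell import status,snapshot\nimport workcell,functools\nget_calibration=functools.lru_cache(None)(workcell.get_calibration)/' h.py
cat > m.py <<'E'
from fit import *
def wmask(im,win):
    x0,y0,w,h=win
    c=im[y0:y0+h,x0:x0+w].astype(float);r=(c[...,2]-c[...,0])/(c.max(2)+1)
    n,l,st,_=cv2.connectedComponentsWithStats((r<.22).astype(np.uint8));k=1+np.argmax(st[1:,4]);return (l==k).astype(float)
E
python3 - <<'E'
from m import *
for cam,win in(('top',(208,238,45,45)),('side',(220,188,36,28))):
    im=cv2.imread(f'pics/{cam}0.png');m=wmask(im,win)
    print(cam,fitw(im,cam,(.415,.24,-.35),.022,.018,win,m),m.sum())
    cv2.imwrite(f'pics/m_{cam}.png',cv2.resize((m*255).astype(np.uint8),None,fx=8,fy=8))
d=np.load('pics/top0.npy')
v,u=np.mgrid[165:255,345:435]
P=np.array([world('top',(a,b),depth=d[b,a]) for a,b in zip(u.ravel(),v.ravel())])
np.save('pics/P.npy',P)
z=P[:,2]
h=np.histogram(z,bins=np.arange(-.01,.18,.005));print([(round(float(b),3),int(a)) for a,b in zip(*h)])
for lo,hi in((.105,.135),(.140,.175)):
    s=P[(z>lo)&(z<hi)];print(len(s),np.median(s,0).round(4),s.min(0).round(4),s.max(0).round(4))
E
```

```text
top (np.float64(0.4185973308580241), np.float64(0.2417732150394301), np.float64(-0.3759149469739119), np.float64(27.125643983083428)) 605.0
side (np.float64(0.418945821132793), np.float64(0.24564607296247198), np.float64(-0.3989060591001588), np.float64(42.81553248750481)) 395.0
[(-0.01, 3), (-0.005, 1213), (0.0, 2016), (0.005, 1502), (0.01, 78), (0.015, 148), (0.02, 1131), (0.025, 627), (0.03, 11), (0.035, 4), (0.04, 6), (0.045, 31), (0.05, 86), (0.055, 9), (0.06, 7), (0.065, 11), (0.07, 20), (0.075, 174), (0.08, 413), (0.085, 3), (0.09, 0), (0.095, 0), (0.1, 0), (0.105, 5), (0.11, 59), (0.115, 22), (0.12, 57), (0.125, 315), (0.13, 4), (0.135, 0), (0.14, 0), (0.145, 0), (0.15, 0), (0.155, 56), (0.16, 58), (0.165, 0), (0.17, 0)]
462 [ 0.5112 -0.0937  0.1262] [ 0.4868 -0.1223  0.1055] [ 0.537  -0.0719  0.1323]
114 [ 0.5119 -0.0971  0.16  ] [ 0.5017 -0.1079  0.1562] [ 0.5221 -0.0873  0.1643]
```

Run:
```python
import cv2,numpy as np
a=cv2.imread('pics/m_top.png');b=cv2.imread('pics/m_side.png');H=max(a.shape[0],b.shape[0])
p=lambda x:cv2.copyMakeBorder(x,0,H-x.shape[0],0,10,0,value=(90,0,0))
cv2.imwrite('pics/mm.png',np.hstack([p(a),p(b)]))
```

```text
(no output)
```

View pics/mm.png

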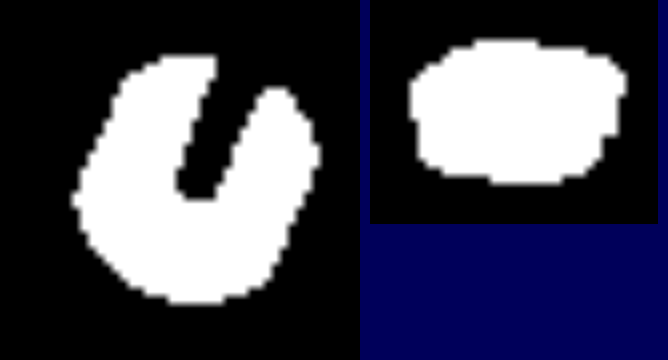

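Run:
```python
from h import *
P=np.load('pics/P.npy');z=P[:,2]
im=cv2.imread('pics/top0.png')[165:255,345:435].reshape(-1,3).astype(float)
sat=(im.max(1)-im.min(1))/(im.max(1)+1)
s=P[(z>.017)&(z<.033)&(sat<.35)];print(len(s))
r=cv2.minAreaRect((s[:,:2]*1000).astype(np.float32));print(r,cv2.boxPoints(r))
t=P[(z>.07)&(z<.09)&(sat<.35)];r=cv2.minAreaRect((t[:,:2]*1000).astype(np.float32));print(len(t),np.median(t[:,2]),r)
# base corners read off crop (orig px = x/6+345-0.4)
C=[(62,158),(342,62),(462,408),(182,505)]
W=np.array([world('top',(345+a/6-.42,165+b/6-.42),z=.024)[:2] for a,b in C])*1000
print(W.round(1)); e=np.roll(W,-1,0)-W;print(np.hypot(*e.T),np.degrees(np.arctan2(e[:,1],e[:,0])),W.mean(0))
def yawtest():
    pass
for h in ((385-1)/6,):pass
hd=world('top',(345+385/6-.42,165+325/6-.42),z=.160);print('head',hd)
# side view head centre crop k=3.7
print('head side',world('side',(240+166/3.7-.37,180+240/3.7-.37),z=.160))
```

```text
1589
((529.37890625, -91.29290008544922), (135.5506591796875, 110.05233001708984), 20.287220001220703) [[ 446.72888   -63.17971 ]
 [ 484.88696  -166.40508 ]
 [ 612.02893  -119.40609 ]
 [ 573.87085   -16.180725]]
610 0.08078896961903459 ((545.4274291992188, -86.78375244140625), (86.71732330322266, 49.32647705078125), 21.243995666503906)
[[ 572.7  -18.4]
 [ 610.1 -120. ]
 [ 485.9 -165. ]
 [ 449.1  -63.7]]
[108.21212509 132.16867519 107.83661856 131.68454465] [ -69.79285114 -160.06886227  109.95059798   20.09397676] [529.4335889  -91.78880759]
head [ 0.51146093 -0.09808078  0.16      ]
head side [ 0.51267672 -0.10126423  0.16      ]
```

```bash
cat > go.py <<'E'
import sys,numpy as np
from scipy.spatial.transform import Rotation as R
from workcell import status
def rep(tgt=None,yaw=None):
    s=status.state();r=R.from_quat(s['ee_rot']);M=r.as_matrix()
    x=M[:,0];y0=np.arctan2(x[1],x[0])
    print('t',round(s['time_s'],2),'pos',s['position'].round(4),'xyaw',round(y0,4),'ydir',M[:,1].round(4),'q',s['qpos'].round(3),'F',s['ft_force'].round(2),'M',s['moment'].round(2),'w',round(s['gripper_width'],3))
    if tgt is not None:
        print('shift mm',(M.T@(np.array(tgt)-s['position'])*1000).round(1))
        if yaw is not None: print('spin',round(-((yaw-y0+np.pi/2)%np.pi-np.pi/2),4))
if __name__=='__main__':
    a=[float(v) for v in sys.argv[1:]]
    rep(a[:3] if len(a)>=3 else None,a[3] if len(a)>3 else None)
E
python3 go.py .4187 .243 .12 1.19
```

```text
t 0.1 pos [0.2362 0.5237 0.2305] xyaw 1.1471 ydir [-9.0e-04 -1.4e-03 -1.0e+00] q [ 1.007  0.314  0.045  1.304 -0.     1.431] F [-0.55 -0.75 -0.25] M [-0.02  0.01  0.02] w 0.997
shift mm [-180.7  110.7 -281.8]
spin -0.0429
```

>>> {"op": "carry_out", "data": {
  "series": [
    [0, [-181, 100, -282], -0.045],
    [0, [-181, 100, -282], -0.045],
    [0, [-181, 100, -282], -0.045],
    [0, [-181, 100, -282], -0.045],
    [0, [-181, 100, -282], -0.045],
    [0, [-181, 100, -282], -0.045],
    [0, [-181, 100, -282], -0.045],
    [0, [-181, 100, -282], -0.045],
    [0, [-181, 100, -282], -0.045],
    [0, [-181, 100, -282], -0.045]
  ],
  "grip_force": 50
}}

```text
time_s: 0.93
position: [0.4199, 0.2399, 0.1297]
ee_rot: [0.586, 0.394, -0.396, -0.586]
ft_force: [0.2, -1.1, -0.1]
gripper_width: 0.999
```

```bash
python3 go.py .4187 .243 .026 1.192
```

```text
t 0.93 pos [0.4199 0.2399 0.1297] xyaw 1.1866 ydir [-0.0021 -0.0016 -1.    ] q [ 3.530e-01  1.980e-01 -3.640e-01  1.011e+00 -1.000e-03  7.380e-01] F [ 0.19 -1.11 -0.07] M [-0.01  0.01 -0.02] w 0.999
shift mm [  2.6 103.7   2.1]
spin -0.0054
```

>>> {"op": "carry_out", "data": {
  "series": [
    [0, [2.6, 30, 2.1], -0.005],
    [0, [2.6, 60, 2.1], -0.005],
    [0, [2.6, 80, 2.1], -0.005],
    [0, [2.6, 90, 2.1], -0.005],
    [0, [2.6, 95, 2.1], -0.005],
    [0, [2.6, 98, 2.1], -0.005],
    [0, [2.6, 100, 2.1], -0.005],
    [0, [2.6, 100, 2.1], -0.005],
    [0, [2.6, 100, 2.1], -0.005],
    [0, [2.6, 100, 2.1], -0.005]
  ]
}}

```text
time_s: 1.77
position: [0.4189, 0.2467, 0.0322]
ee_rot: [0.584, 0.399, -0.398, -0.584]
ft_force: [1.0, 0.4, -1.2]
gripper_width: 0.999
```

```bash
python3 go.py .4187 .243 .024 1.192
python3 - <<'E'
from h import *
for n,w in(('side',(190,130,110,100)),('top',(180,220,110,80))):
    p,d=snapshot(n);im=p[:,:,::-1].copy();cv2.imwrite(f'pics/{n}1.png',im);crop(im,*w,6,f'pics/{n}1c.png')
E
```

```text
t 1.77 pos [0.4189 0.2467 0.0322] xyaw 1.197 ydir [ 1.7e-03  7.0e-04 -1.0e+00] q [ 0.367  0.301 -0.5    0.768  0.     0.741] F [ 0.97  0.44 -1.17] M [-0.01 -0.05 -0.07] w 0.999
shift mm [-3.6  8.2 -1.2]
spin 0.005
```

View pics/side1c.png

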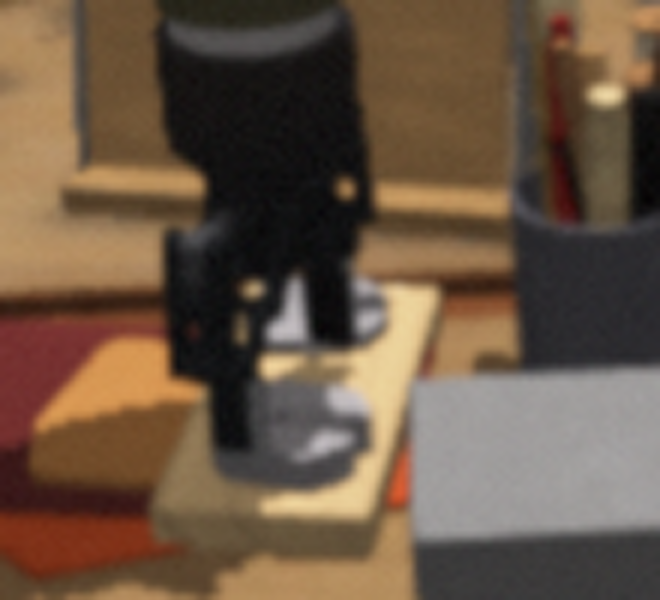

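View pics/top1c.png

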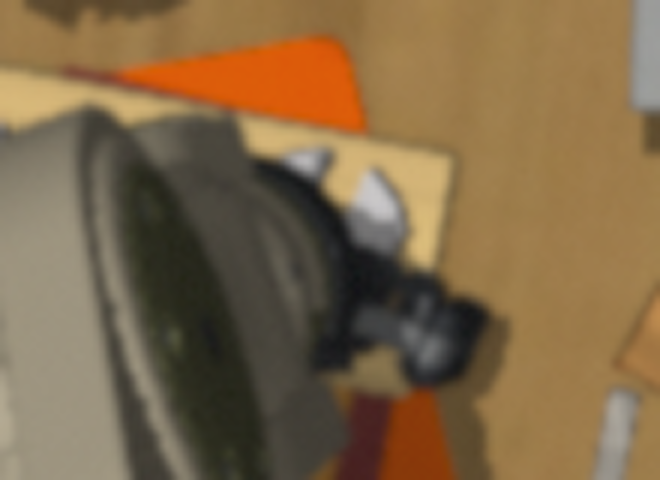

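Run:
```python
from h import *
u=np.array([np.cos(1.197),np.sin(1.197)])
c=np.array([.4189,.2467])
for o in(-.0425,-.05,.0425):
    for z in(.0322,.045): print(o,z,(pix('side',[*(c+o*u),z])[0]-[190,130])*6)
wc=np.array([.4187,.243]);uu=np.array([np.cos(-.378),np.sin(-.378)])
for dx in(-.0175,0,.0175): print('flat',(pix('side',[*(wc-.028*u+dx*uu),.040])[0]-[190,130])*6)
```

```text
-0.0425 0.0322 [245.71831538 476.76336977]
-0.0425 0.045 [242.7235763  449.22482242]
-0.05 0.0322 [237.84099855 486.78134628]
-0.05 0.045 [234.76594681 459.14360243]
0.0425 0.0322 [328.65141404 371.41252236]
0.0425 0.045 [326.4491006  344.99135227]
flat [217.82338454 439.52730757]
flat [258.02480147 446.10604959]
flat [298.69266741 452.76084427]
```

>>> {"op": "carry_out", "data": {
  "series": [
    [0, [-3.6, 6, -1.2], 0.005],
    [0, [-3.6, 10, -1.2], 0.005],
    [0, [-3.6, 12, -1.2], 0.005],
    [0, [-3.6, 12, -1.2], 0.005],
    [0, [-3.6, 12, -1.2], 0.005],
    [40, [-3.6, 12, -1.2], 0.005],
    [60, [-3.6, 12, -1.2], 0.005],
    [70, [-3.6, 12, -1.2], 0.005],
    [80, [-3.6, 12, -1.2], 0.005],
    [90, [-3.6, 12, -1.2], 0.005]
  ]
}}

```text
time_s: 2.7
position: [0.418, 0.2425, 0.0195]
ee_rot: [0.585, 0.397, -0.397, -0.585]
ft_force: [-0.5, -0.0, 1.0]
gripper_width: 0.653
```

```bash
python3 go.py .4187 .243 .020 1.192
```

```text
t 2.7 pos [0.418  0.2425 0.0195] xyaw 1.192 ydir [ 2.e-04 -2.e-04 -1.e+00] q [ 0.36   0.314 -0.52   0.736 -0.     0.738] F [-0.49 -0.05  1.05] M [-0.12 -0.01 -0.03] w 0.653
shift mm [ 0.7 -0.5 -0.5]
spin 0.0
```

>>> {"op": "carry_out", "data": {
  "series": [
    [150, [0, 0, 0], 0],
    [255, [0, 0, 0], 0],
    [255, [0, 0, 0], 0],
    [255, [0, 0, 0], 0],
    [255, [0, 0, 0], 0],
    [255, [0, -4, 0], 0],
    [255, [0, -12, 0], 0],
    [255, [0, -25, 0], 0],
    [255, [0, -30, 0], 0],
    [255, [0, -30, 0], 0]
  ],
  "grip_force": 60
}}

```text
time_s: 3.53
position: [0.4189, 0.2431, 0.0506]
ee_rot: [0.585, 0.398, -0.396, -0.585]
ft_force: [0.2, -0.3, -3.9]
gripper_width: 0.645
```

```bash
python3 go.py
python3 - <<'E'
from h import *
for n,w in(('side',(190,130,110,100)),('top',(180,220,110,80))):
    p,d=snapshot(n);im=p[:,:,::-1].copy();cv2.imwrite(f'pics/{n}2.png',im);crop(im,*w,6,f'pics/{n}2c.png')
E
```

```text
t 3.53 pos [0.4189 0.2431 0.0506] xyaw 1.192 ydir [ 0.0023  0.001  -1.    ] q [ 0.36   0.275 -0.482  0.811  0.     0.738] F [ 0.19 -0.33 -3.91] M [-0.01 -0.1   0.04] w 0.645
```

View pics/side2c.png

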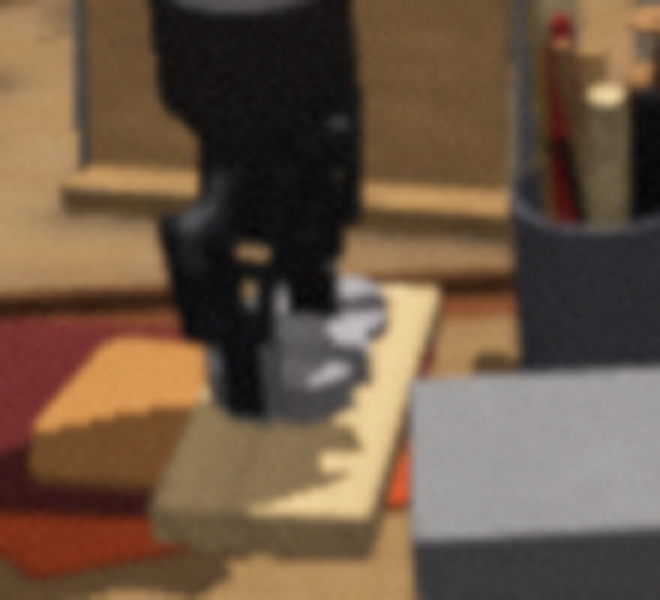

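>>> {"op": "carry_out", "data": {
  "series": [
    [255, [0, -30, 0], 0],
    [255, [0, -70, 0], 0],
    [255, [0, -105, 0], 0],
    [255, [0, -120, 0], 0],
    [255, [0, -125, 0], 0],
    [255, [0, -125, 0], 0],
    [255, [0, -125, 0], 0],
    [255, [0, -125, 0], 0],
    [255, [0, -125, 0], 0],
    [255, [0, -125, 0], 0]
  ]
}}

```text
time_s: 4.47
position: [0.417, 0.2423, 0.1728]
ee_rot: [-0.585, -0.396, 0.398, 0.585]
ft_force: [0.6, 0.3, -3.8]
gripper_width: 0.638
```

```bash
python3 go.py .437 -.126 .175 1.923
```

```text
t 4.47 pos [0.417  0.2423 0.1728] xyaw 1.192 ydir [-2.7e-03 -9.0e-04 -1.0e+00] q [ 0.36   0.165 -0.293  1.116  0.     0.738] F [ 0.65  0.29 -3.75] M [ 0.02 -0.04 -0.02] w 0.638
shift mm [-334.8   -1.9 -154.8]
spin -0.731
```

>>> {"op": "carry_out", "data": {
  "series": [
    [255, [-15, 0, -7], -0.03],
    [255, [-45, 0, -21], -0.1],
    [255, [-80, 0, -37], -0.17],
    [255, [-117, 0, -54], -0.25],
    [255, [-154, 0, -71], -0.33],
    [255, [-191, 0, -88], -0.41],
    [255, [-228, 0, -105], -0.49],
    [255, [-265, 0, -122], -0.57],
    [255, [-295, 0, -136], -0.64],
    [255, [-318, 0, -147], -0.69]
  ]
}}

```text
time_s: 5.3
position: [0.4366, -0.11, 0.1738]
ee_rot: [-0.416, -0.571, 0.572, 0.416]
ft_force: [0.6, 0.3, -4.2]
gripper_width: 0.641
```

>>> {"op": "carry_out", "data": {
  "series": [
    [255, [-9, 0, -13], -0.02],
    [255, [-12, 0, -16], -0.03],
    [255, [-14, 0, -18], -0.04],
    [255, [-14, 0, -18], -0.04],
    [255, [-14, 0, -18], -0.04],
    [255, [-14, 0, -18], -0.04],
    [255, [-14, 0, -18], -0.04],
    [255, [-14, 0, -18], -0.04],
    [255, [-14, 0, -18], -0.04],
    [255, [-14, 0, -18], -0.04]
  ]
}}

```text
time_s: 6.13
position: [0.4583, -0.1148, 0.1744]
ee_rot: [0.405, 0.58, -0.58, -0.405]
ft_force: [-0.6, 0.5, -4.2]
gripper_width: 0.637
```

```bash
python3 go.py .437 -.126 .130 1.923
python3 - <<'E'
from h import *
for n,w in(('side',(190,160,130,120)),('top',(350,160,130,100))):
    p,d=snapshot(n);im=p[:,:,::-1].copy();cv2.imwrite(f'pics/{n}3.png',im);np.save(f'pics/{n}3.npy',d);crop(im,*w,5,f'pics/{n}3c.png')
E
```

```text
t 6.13 pos [ 0.4583 -0.1148  0.1744] xyaw 1.9223 ydir [ 2.e-04  0.e+00 -1.e+00] q [-0.416  0.143 -0.316  1.112  0.    -0.767] F [-0.62  0.53 -4.22] M [-0.03 -0.01  0.03] w 0.637
shift mm [-3.2 44.4 23.8]
spin -0.0007
```

View pics/side3.png

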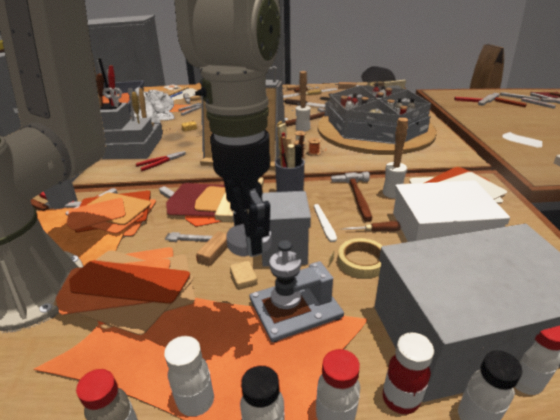

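View pics/top3.png

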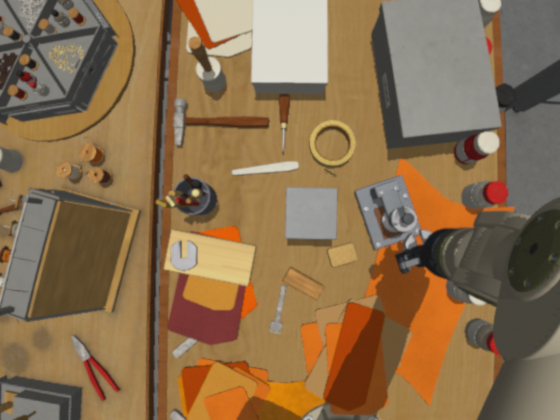

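View pics/side3c.png

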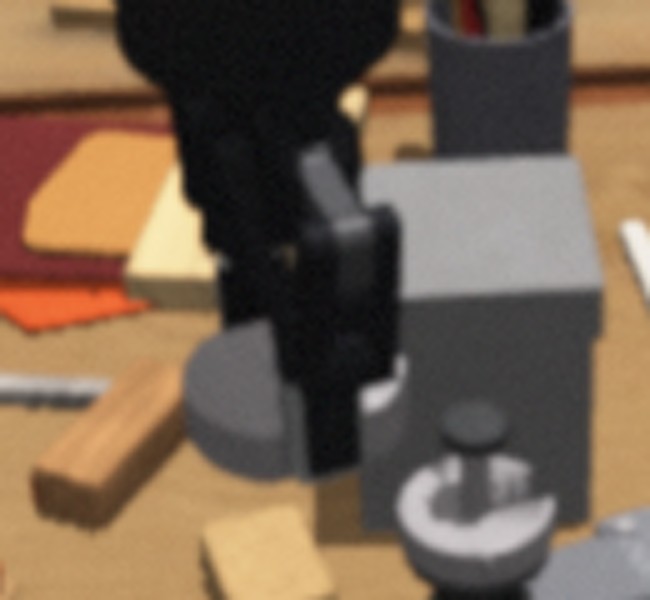

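View pics/top3c.png

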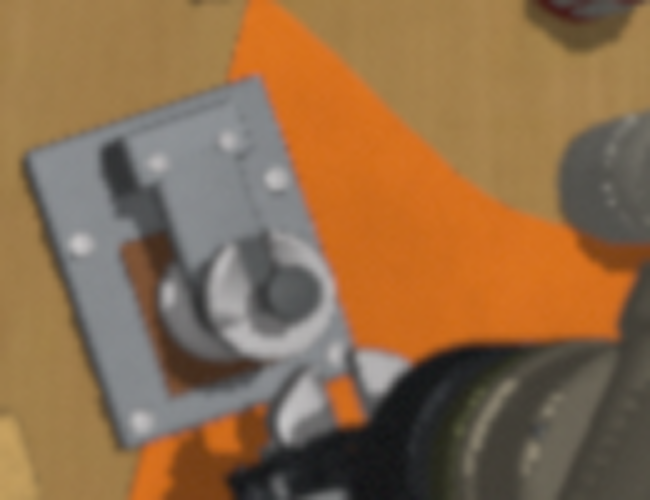

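```bash
python3 go.py .4416 -.1244 .131 1.923
```

```text
t 6.23 pos [ 0.4583 -0.1149  0.1744] xyaw 1.9221 ydir [ 1.e-04 -0.e+00 -1.e+00] q [-0.416  0.143 -0.316  1.112  0.    -0.767] F [-0.03  0.01 -5.27] M [ 0.03 -0.03 -0.03] w 0.64
shift mm [-3.1 43.3 18.9]
spin -0.0009
```

>>> {"op": "carry_out", "data": {
  "series": [
    [255, [-1.5, 0, 8], 0],
    [255, [-3, 5, 17], 0],
    [255, [-3, 15, 19], 0],
    [255, [-3, 30, 19], 0],
    [255, [-3, 40, 19], 0],
    [255, [-3, 45, 19], 0],
    [255, [-3, 46.5, 19], 0],
    [255, [-3, 46.5, 19], 0],
    [255, [-3, 46.5, 19], 0],
    [255, [-3, 46.5, 19], 0]
  ]
}}

```text
time_s: 7.07
position: [0.4421, -0.1246, 0.1284]
ee_rot: [0.405, 0.58, -0.58, -0.404]
ft_force: [-0.7, 0.4, -4.8]
gripper_width: 0.639
```

```bash
python3 go.py .4416 -.1244 .1275 1.923
python3 - <<'E'
from h import *
for n,w in(('side',(190,160,130,120)),('top',(370,180,80,75))):
    p,d=snapshot(n);im=p[:,:,::-1].copy();cv2.imwrite(f'pics/{n}4.png',im);np.save(f'pics/{n}4.npy',d);crop(im,*w,5 if n=='side' else 8,f'pics/{n}4c.png')
E
```

```text
t 7.07 pos [ 0.4421 -0.1246  0.1284] xyaw 1.9221 ydir [ 1.2e-03 -5.0e-04 -1.0e+00] q [-0.45   0.151 -0.425  0.993  0.    -0.801] F [-0.71  0.39 -4.78] M [ 0.02 -0.   -0.  ] w 0.639
shift mm [0.4 0.9 0.4]
spin -0.0009
```

View pics/side4c.png

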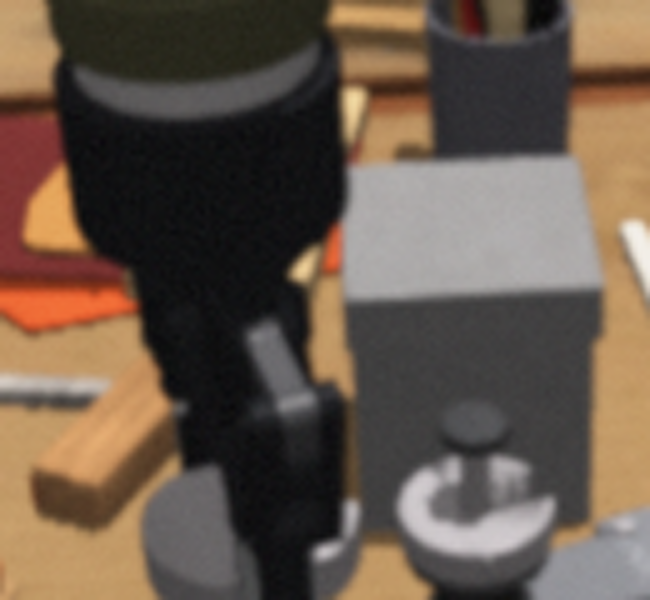

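View pics/top4c.png

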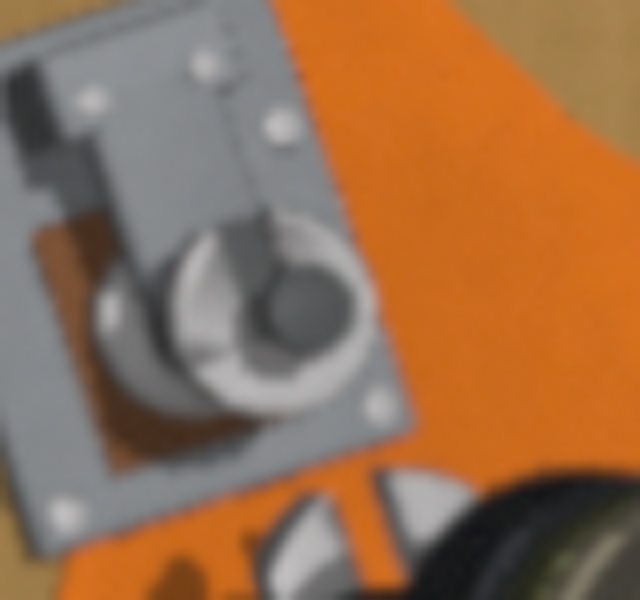

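Run:
```python
from h import *
f=lambda a,b,z:world('top',(370+a/8-.44,180+b/8-.44),z=z)
psi=.352;ex=np.array([np.cos(psi),np.sin(psi)]);ey=np.array([-ex[1],ex[0]])
h=f(308,308,.160)[:2];print('head',h)
for nm,p in dict(L1=(327,500),L2=(355,570),R1=(388,478),R2=(410,555)).items():
    w=f(*p,.149)[:2];print(nm,((w-h)@ex*1000).round(1),((w-h)@ey*1000).round(1))
tcp=np.array([.4418,-.1246]);print('tcp-head',(tcp-h)@ex*1000,(tcp-h)@ey*1000)
# disc in image for lower weight top rim ellipse: left 170,right 375,bottom 415,top 210
print('lower', f(272,312,.126)[:2])
```

```text
head [ 0.51269482 -0.09678703]
L1 -44.3 7.6
L2 -61.8 6.7
R1 -44.2 -7.7
R2 -62.8 -6.7
tcp-head -76.13714850926544 -1.6647960755399
lower [ 0.51253122 -0.09758524]
```

>>> {"op": "carry_out", "data": {
  "series": [
    [255, [0, 0, -5], 0],
    [255, [0, 0, -12], 0],
    [255, [0, 0, -20], 0],
    [255, [0, 0, -27], 0],
    [255, [0, 0, -32], 0],
    [255, [0, 0, -36], 0],
    [255, [0, 0, -38], 0],
    [255, [0, 0, -38], 0],
    [255, [0, 0, -38], 0],
    [255, [0, 0, -38], 0]
  ]
}}

```text
time_s: 8.0
position: [0.4769, -0.1113, 0.1277]
ee_rot: [-0.405, -0.58, 0.58, 0.405]
ft_force: [0.0, 0.8, -4.8]
gripper_width: 0.638
```

```bash
python3 go.py
python3 - <<'E'
from h import *
for n,w in(('side',(240,200,90,90)),('top',(370,180,80,75))):
    p,d=snapshot(n);im=p[:,:,::-1].copy();cv2.imwrite(f'pics/{n}5.png',im);np.save(f'pics/{n}5.npy',d);crop(im,*w,6 if n=='side' else 8,f'pics/{n}5c.png')
E
```

```text
t 8.0 pos [ 0.4769 -0.1113  0.1277] xyaw 1.922 ydir [-5.e-04  2.e-04 -1.e+00] q [-0.393  0.209 -0.355  1.007 -0.    -0.744] F [ 0.02  0.84 -4.8 ] M [ 0.04  0.06 -0.07] w 0.638
```

View pics/side5c.png

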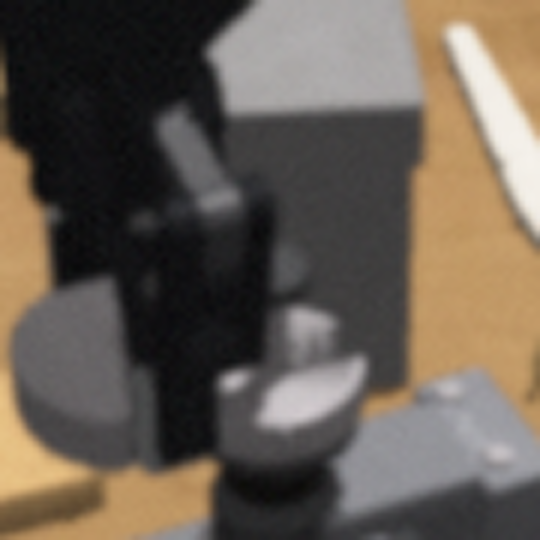

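View pics/top5c.png

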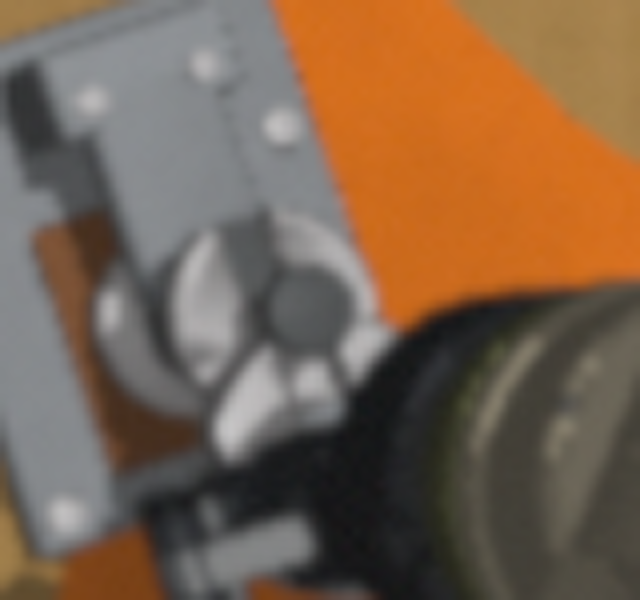

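>>> {"op": "carry_out", "data": {
  "series": [
    [255, [0, 0, -2], 0],
    [255, [0, 0, -5], 0],
    [255, [0, 0, -8], 0],
    [255, [0, 0, -11], 0],
    [255, [0, 0, -14], 0],
    [255, [0, 0, -17], 0],
    [255, [0, 0, -19], 0],
    [255, [0, 0, -20], 0],
    [255, [0, 0, -20], 0],
    [255, [0, 0, -20], 0]
  ]
}}

```text
time_s: 8.93
position: [0.496, -0.1044, 0.1277]
ee_rot: [0.405, 0.58, -0.58, -0.405]
ft_force: [0.0, -0.0, -4.2]
gripper_width: 0.637
```

```bash
python3 go.py
python3 - <<'E'
from h import *
for n,w in(('side',(240,200,90,90)),('top',(370,180,80,75))):
    p,d=snapshot(n);im=p[:,:,::-1].copy();cv2.imwrite(f'pics/{n}6.png',im);np.save(f'pics/{n}6.npy',d);crop(im,*w,6 if n=='side' else 8,f'pics/{n}6c.png')
E
```

```text
t 8.93 pos [ 0.496  -0.1044  0.1277] xyaw 1.9221 ydir [-2.e-04  1.e-04 -1.e+00] q [-0.366  0.24  -0.315  1.016  0.    -0.717] F [ 0.04 -0.04 -4.21] M [-0.02  0.01  0.  ] w 0.637
```

View pics/side6c.png

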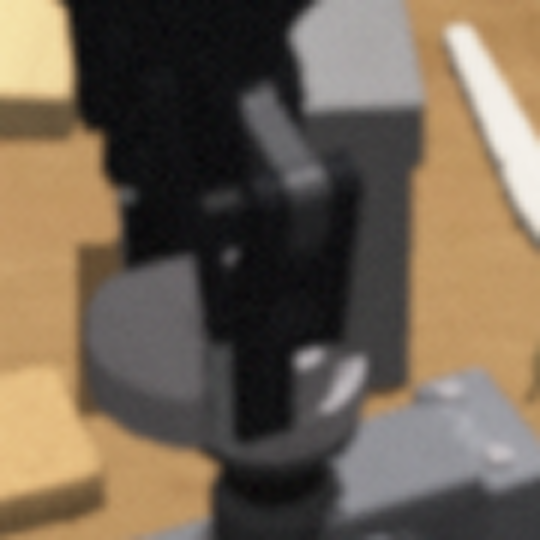

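View pics/top6c.png

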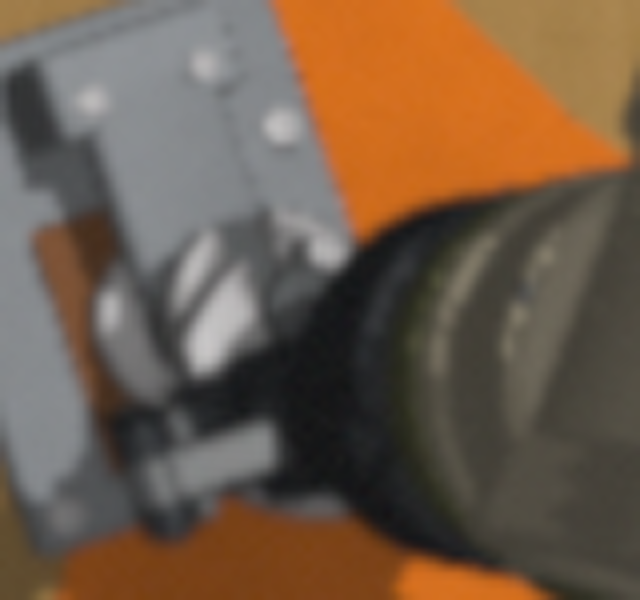

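>>> {"op": "carry_out", "data": {
  "series": [
    [255, [0, 0, -2], 0],
    [255, [0, 0, -4], 0],
    [255, [0, 0, -6], 0],
    [255, [0, 0, -8], 0],
    [255, [0, 0, -10], 0],
    [255, [0, 0, -12], 0],
    [255, [0, 0, -13], 0],
    [255, [0, 0, -13], 0],
    [255, [0, 0, -13], 0],
    [255, [0, 0, -13], 0]
  ]
}}

```text
time_s: 9.87
position: [0.5081, -0.0999, 0.1278]
ee_rot: [-0.405, -0.58, 0.58, 0.405]
ft_force: [-0.3, 0.3, -3.9]
gripper_width: 0.638
```

```bash
python3 go.py
python3 - <<'E'
from h import *
for n,w in(('side',(240,200,90,90)),('top',(370,180,80,75))):
    p,d=snapshot(n);im=p[:,:,::-1].copy();cv2.imwrite(f'pics/{n}7.png',im);np.save(f'pics/{n}7.npy',d);crop(im,*w,6 if n=='side' else 8,f'pics/{n}7c.png')
E
```

```text
t 9.87 pos [ 0.5081 -0.0999  0.1278] xyaw 1.922 ydir [-1.e-04  1.e-04 -1.e+00] q [-0.349  0.26  -0.288  1.023  0.    -0.701] F [-0.25  0.31 -3.95] M [-0.03  0.06  0.06] w 0.638
```

View pics/top7c.png

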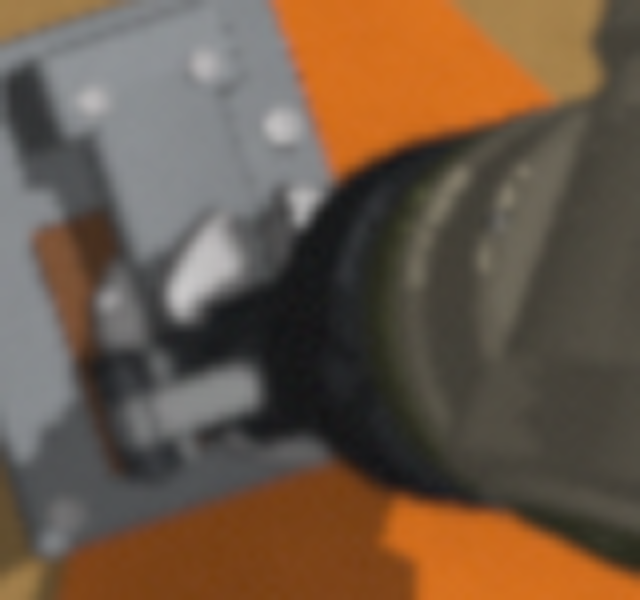

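View pics/side7c.png

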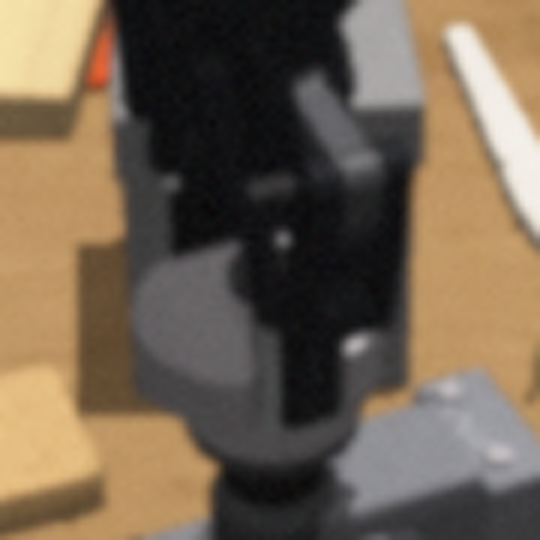

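>>> {"op": "carry_out", "data": {
  "series": [
    [255, [0, 0, -0.5], 0],
    [255, [0, 0, -1], 0],
    [255, [0, 0, -1.5], 0],
    [255, [0, 0, -2], 0],
    [255, [0, 0, -2.5], 0],
    [255, [0, 0, -3], 0],
    [255, [0, 0, -3], 0],
    [255, [0, 0, -3], 0],
    [255, [0, 0, -3], 0],
    [255, [0, 0, -3], 0]
  ]
}}

```text
time_s: 10.8
position: [0.511, -0.0989, 0.1278]
ee_rot: [0.405, 0.58, -0.58, -0.405]
ft_force: [-0.4, -0.1, -4.1]
gripper_width: 0.638
```

>>> {"op": "carry_out", "data": {
  "series": [
    [255, [0, 0, -0.2], 0],
    [255, [0, 0, -0.4], 0],
    [255, [0, 0, -0.6], 0],
    [255, [0, 0, -0.8], 0],
    [255, [0, 0, -1], 0],
    [255, [0, 0, -1], 0],
    [255, [0, 0, -1], 0],
    [255, [0, 0, -1], 0],
    [255, [0, 0, -1], 0],
    [255, [0, 0, -1], 0]
  ]
}}

```text
time_s: 11.63
position: [0.5119, -0.0986, 0.1278]
ee_rot: [0.405, 0.58, -0.58, -0.405]
ft_force: [-0.7, 0.0, -4.9]
gripper_width: 0.639
```

>>> {"op": "carry_out", "data": {
  "series": [
    [255, [0, 0, -0.2], 0],
    [255, [0, 0, -0.4], 0],
    [255, [0, 0, -0.6], 0],
    [255, [0, 0, -0.8], 0],
    [255, [0, 0, -1], 0],
    [255, [0, 0, -1], 0],
    [255, [0, 0, -1], 0],
    [255, [0, 0, -1], 0],
    [255, [0, 0, -1], 0],
    [255, [0, 0, -1], 0]
  ]
}}

```text
time_s: 12.47
position: [0.5129, -0.0982, 0.1278]
ee_rot: [0.405, 0.58, -0.58, -0.405]
ft_force: [0.3, 0.8, -3.5]
gripper_width: 0.636
```

>>> {"op": "carry_out", "data": {
  "series": [
    [255, [0, 0, -0.2], 0],
    [255, [0, 0, -0.4], 0],
    [255, [0, 0, -0.6], 0],
    [255, [0, 0, -0.7], 0],
    [255, [0, 0, -0.7], 0],
    [255, [0, 0, -0.7], 0],
    [255, [0, 0, -0.7], 0],
    [255, [0, 0, -0.7], 0],
    [255, [0, 0, -0.7], 0],
    [255, [0, 0, -0.7], 0]
  ]
}}

```text
time_s: 13.3
position: [0.5131, -0.0981, 0.1276]
ee_rot: [-0.405, -0.579, 0.58, 0.405]
ft_force: [-3.8, -2.8, -2.9]
gripper_width: 0.636
```

```bash
python3 go.py
```

```text
t 13.3 pos [ 0.5131 -0.0981  0.1276] xyaw 1.9218 ydir [-9.e-04 -2.e-04 -1.e+00] q [-0.342  0.269 -0.276  1.027 -0.    -0.693] F [-3.83 -2.81 -2.86] M [-0.54  0.83  0.03] w 0.636
```

>>> {"op": "carry_out", "data": {
  "series": [
    [255, [0, 0, 1], 0],
    [255, [0, 0, 2], 0],
    [255, [0, 0, 2], 0],
    [255, [0.4, 0, 2], 0],
    [255, [0.8, 0, 2], 0],
    [255, [1.2, 0, 2], 0],
    [255, [1.5, 0, 2], 0],
    [255, [1.5, 0, 2], 0],
    [255, [1.5, 0, 2], 0],
    [255, [1.5, 0, 2], 0]
  ]
}}

```text
time_s: 14.13
position: [0.5112, -0.0972, 0.1278]
ee_rot: [0.405, 0.58, -0.58, -0.405]
ft_force: [1.1, -0.0, -3.6]
gripper_width: 0.639
```

```bash
python3 go.py
```

```text
t 14.13 pos [ 0.5112 -0.0972  0.1278] xyaw 1.9221 ydir [ 1.e-04  1.e-04 -1.e+00] q [-0.342  0.264 -0.282  1.024  0.    -0.694] F [ 1.09 -0.   -3.6 ] M [ 0.05 -0.01 -0.  ] w 0.639
```

>>> {"op": "carry_out", "data": {
  "series": [
    [255, [-0.5, 0, 0], 0],
    [255, [-1, 0, 0], 0],
    [255, [-1.5, 0, 0], 0],
    [255, [-2, 0, 0], 0],
    [255, [-2.5, 0, 0], 0],
    [255, [-3, 0, 0], 0],
    [255, [-3, 0, 0], 0],
    [255, [-3, 0, 0], 0],
    [255, [-3, 0, 0], 0],
    [255, [-3, 0, 0], 0]
  ]
}}

```text
time_s: 14.97
position: [0.5121, -0.1001, 0.1278]
ee_rot: [0.405, 0.58, -0.58, -0.405]
ft_force: [-0.2, -0.6, -4.8]
gripper_width: 0.638
```

```bash
python3 go.py
```

```text
t 14.97 pos [ 0.5121 -0.1001  0.1278] xyaw 1.922 ydir [-0.e+00  1.e-04 -1.e+00] q [-0.347  0.267 -0.278  1.026  0.    -0.698] F [-0.19 -0.56 -4.76] M [-0.01  0.02  0.04] w 0.638
```

>>> {"op": "carry_out", "data": {
  "series": [
    [255, [0.7, 0, 0], 0],
    [255, [1.5, 0, 0], 0],
    [255, [1.5, 0.5, 0], 0],
    [255, [1.5, 1, 0], 0],
    [255, [1.5, 1.5, 0], 0],
    [255, [1.5, 2, 0], 0],
    [255, [1.5, 2.5, 0], 0],
    [255, [1.5, 3, 0], 0],
    [255, [1.5, 3, 0], 0],
    [255, [1.5, 3, 0], 0]
  ]
}}

```text
time_s: 15.8
position: [0.5116, -0.0987, 0.1247]
ee_rot: [0.405, 0.58, -0.58, -0.405]
ft_force: [-0.2, -1.2, -3.8]
gripper_width: 0.638
```

>>> {"op": "carry_out", "data": {
  "series": [
    [255, [0, 0.3, 0], 0],
    [255, [0, 0.6, 0], 0],
    [255, [0, 1, 0], 0],
    [255, [0, 1, 0], 0],
    [255, [0, 1, 0], 0],
    [255, [0, 1, 0], 0],
    [255, [0, 1, 0], 0],
    [255, [0, 1, 0], 0],
    [255, [0, 1, 0], 0],
    [255, [0, 1, 0], 0]
  ]
}}

```text
time_s: 16.63
position: [0.5117, -0.0987, 0.1239]
ee_rot: [0.405, 0.58, -0.58, -0.405]
ft_force: [-0.9, 0.1, -2.0]
gripper_width: 0.637
```

>>> {"op": "carry_out", "data": {
  "series": [
    [255, [0, 0.3, 0], 0],
    [255, [0, 0.6, 0], 0],
    [255, [0, 1, 0], 0],
    [255, [0, 1, 0], 0],
    [255, [0, 1, 0], 0],
    [255, [0, 1, 0], 0],
    [255, [0, 1, 0], 0],
    [255, [0, 1, 0], 0],
    [255, [0, 1, 0], 0],
    [255, [0, 1, 0], 0]
  ]
}}

```text
time_s: 17.47
position: [0.5117, -0.0987, 0.1228]
ee_rot: [0.405, 0.58, -0.58, -0.405]
ft_force: [-1.3, 0.3, 1.1]
gripper_width: 0.637
```

```bash
python3 go.py
```

```text
t 17.47 pos [ 0.5117 -0.0987  0.1228] xyaw 1.922 ydir [ 2.e-04  0.e+00 -1.e+00] q [-0.345  0.269 -0.288  1.013  0.    -0.696] F [-1.34  0.3   1.07] M [-0.03  0.27 -0.05] w 0.637
```

>>> {"op": "carry_out", "data": {
  "series": [
    [255, [0, 0, 0], 0.04],
    [255, [0, 0, 0], 0.08],
    [255, [0, 0, 0], 0.12],
    [255, [0, 0, 0], 0.16],
    [255, [0, 0, 0], 0.2],
    [255, [0, 0, 0], 0.24],
    [255, [0, 0, 0], 0.28],
    [255, [0, 0, 0], 0.3],
    [255, [0, 0, 0], 0.3],
    [255, [0, 0, 0], 0.3]
  ]
}}

```text
time_s: 18.3
position: [0.5122, -0.0988, 0.123]
ee_rot: [0.487, 0.513, -0.513, -0.487]
ft_force: [1.0, -0.7, 1.4]
gripper_width: 0.638
```

```bash
python3 go.py
```

```text
t 18.3 pos [ 0.5122 -0.0988  0.123 ] xyaw 1.6227 ydir [ 1.1e-03 -2.0e-04 -1.0e+00] q [-0.345  0.269 -0.288  1.013  0.    -0.397] F [ 1.02 -0.75  1.4 ] M [-0.09 -0.17 -0.06] w 0.638
```

>>> {"op": "carry_out", "data": {
  "series": [
    [255, [0, 0, 0], 0.05],
    [255, [0, 0, 0], 0.1],
    [255, [0, 0, 0], 0.15],
    [255, [0, 0, 0], 0.2],
    [255, [0, 0, 0], 0.25],
    [255, [0, 0, 0], 0.3],
    [255, [0, 0, 0], 0.35],
    [255, [0, 0, 0], 0.4],
    [255, [0, 0, 0], 0.4],
    [255, [0, 0, 0], 0.4]
  ]
}}

```text
time_s: 19.13
position: [0.5118, -0.0987, 0.1229]
ee_rot: [0.579, 0.406, -0.406, -0.579]
ft_force: [0.7, 0.1, 1.2]
gripper_width: 0.635
```

```bash
python3 go.py
```

```text
t 19.13 pos [ 0.5118 -0.0987  0.1229] xyaw 1.2237 ydir [ 2.e-04 -1.e-04 -1.e+00] q [-0.345  0.269 -0.288  1.013  0.     0.002] F [0.72 0.08 1.18] M [-0.1  -0.03 -0.03] w 0.635
```

>>> {"op": "carry_out", "data": {
  "series": [
    [255, [0, 0, 0], 0.05],
    [255, [0, 0, 0], 0.1],
    [255, [0, 0, 0], 0.15],
    [255, [0, 0, 0], 0.2],
    [255, [0, 0, 0], 0.25],
    [255, [0, 0, 0], 0.3],
    [255, [0, 0, 0], 0.35],
    [255, [0, 0, 0], 0.4],
    [255, [0, 0, 0], 0.4],
    [255, [0, 0, 0], 0.4]
  ]
}}

```text
time_s: 19.97
position: [0.5116, -0.0987, 0.1228]
ee_rot: [-0.648, -0.283, 0.283, 0.648]
ft_force: [0.5, -0.9, 1.5]
gripper_width: 0.639
```

```bash
python3 go.py
```

```text
t 19.97 pos [ 0.5116 -0.0987  0.1228] xyaw 0.8243 ydir [ 0.e+00  1.e-04 -1.e+00] q [-0.345  0.269 -0.288  1.013  0.     0.402] F [ 0.46 -0.92  1.5 ] M [-0.09  0.02 -0.03] w 0.639
```

>>> {"op": "carry_out", "data": {
  "series": [
    [255, [0, 0, 0], 0.05],
    [255, [0, 0, 0], 0.1],
    [255, [0, 0, 0], 0.15],
    [255, [0, 0, 0], 0.2],
    [255, [0, 0, 0], 0.25],
    [255, [0, 0, 0], 0.3],
    [255, [0, 0, 0], 0.35],
    [255, [0, 0, 0], 0.4],
    [255, [0, 0, 0], 0.45],
    [255, [0, 0, 0], 0.45]
  ]
}}

```text
time_s: 20.8
position: [0.5116, -0.0986, 0.1228]
ee_rot: [-0.695, -0.131, 0.131, 0.695]
ft_force: [0.4, 0.2, 1.2]
gripper_width: 0.636
```

```bash
python3 go.py
python3 - <<'E'
from h import *
for n,w in(('side',(240,200,90,90)),('top',(370,180,80,75))):
    p,d=snapshot(n);im=p[:,:,::-1].copy();cv2.imwrite(f'pics/{n}8.png',im);np.save(f'pics/{n}8.npy',d);crop(im,*w,6 if n=='side' else 8,f'pics/{n}8c.png')
E
```

```text
t 20.8 pos [ 0.5116 -0.0986  0.1228] xyaw 0.3726 ydir [ 0.e+00  1.e-04 -1.e+00] q [-0.345  0.269 -0.288  1.013  0.     0.853] F [0.39 0.21 1.23] M [-0.04  0.09  0.02] w 0.636
```

View pics/top8c.png

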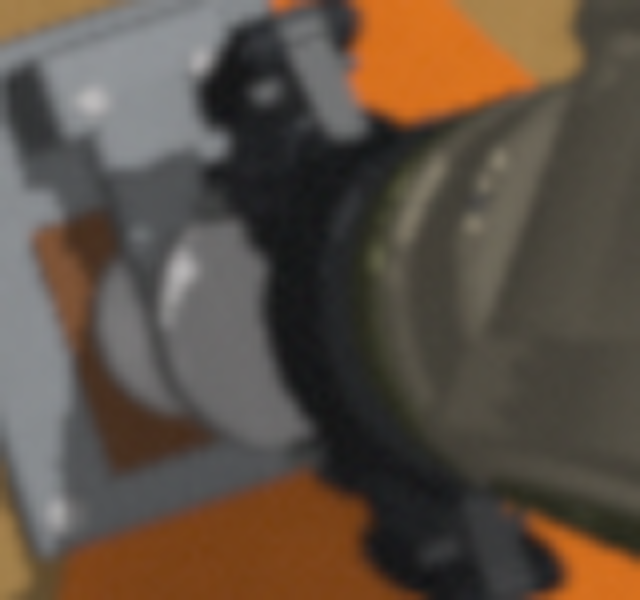

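View pics/side8c.png

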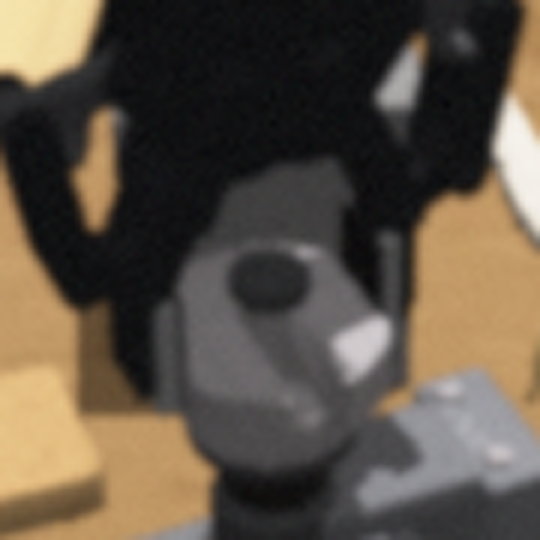

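>>> {"op": "carry_out", "data": {
  "series": [
    [255, [0, 0, -0.3], 0],
    [255, [0, 0, -0.6], 0],
    [255, [0, 0, -0.9], 0],
    [255, [0, 0, -1], 0],
    [255, [0, 0, -1], 0],
    [255, [0, 0, -1], 0],
    [255, [0, 0, -1], 0],
    [255, [0, 0, -1], 0],
    [255, [0, 0, -1], 0],
    [255, [0, 0, -1], 0]
  ]
}}

```text
time_s: 21.73
position: [0.5118, -0.0991, 0.1226]
ee_rot: [-0.694, -0.131, 0.131, 0.695]
ft_force: [-1.9, 5.2, 2.2]
gripper_width: 0.638
```

```bash
python3 go.py
```

```text
t 21.73 pos [ 0.5118 -0.0991  0.1226] xyaw 0.3724 ydir [-4.0e-04  1.1e-03 -1.0e+00] q [-3.460e-01  2.700e-01 -2.870e-01  1.014e+00  1.000e-03  8.530e-01] F [-1.94  5.25  2.18] M [ 1.01  0.2  -0.02] w 0.638
```

>>> {"op": "carry_out", "data": {
  "series": [
    [255, [0, 0, 0.5], 0],
    [255, [0, 0, 1], 0],
    [255, [0, 0, 1.3], 0],
    [255, [0, -0.4, 1.3], 0],
    [255, [0, -0.4, 1.3], 0],
    [255, [0, -0.4, 1.3], 0],
    [255, [0, -0.4, 1.3], 0],
    [255, [0, -0.4, 1.3], 0],
    [255, [0, -0.4, 1.3], 0],
    [255, [0, -0.4, 1.3], 0]
  ],
  "grip_force": 20
}}

```text
time_s: 22.57
position: [0.5117, -0.0987, 0.1233]
ee_rot: [0.695, 0.131, -0.131, -0.695]
ft_force: [0.6, -2.3, -0.1]
gripper_width: 0.641
```

```bash
python3 go.py
```

```text
t 22.57 pos [ 0.5117 -0.0987  0.1233] xyaw 0.3718 ydir [ 4.e-04 -5.e-04 -1.e+00] q [-0.344  0.269 -0.288  1.014 -0.     0.855] F [ 0.59 -2.32 -0.11] M [-0.39  0.05 -0.03] w 0.641
```

>>> {"op": "carry_out", "data": {
  "series": [
    [100, [0, 0, 0], 0],
    [90, [0, 0, 0], 0],
    [85, [0, 0, 0], 0],
    [80, [0, 0, 0], 0],
    [75, [0, 0, 0], 0],
    [65, [0, 0, 0], 0],
    [50, [0, 0, 0], 0],
    [30, [0, 0, 0], 0],
    [10, [0, 0, 0], 0],
    [0, [0, 0, 0], 0]
  ]
}}

```text
time_s: 23.4
position: [0.5115, -0.0984, 0.1232]
ee_rot: [-0.695, -0.131, 0.131, 0.695]
ft_force: [0.1, 0.2, 0.5]
gripper_width: 1.001
```

```bash
python3 go.py
python3 - <<'E'
from h import *
for n,w in(('side',(240,200,90,90)),):
    p,d=snapshot(n);im=p[:,:,::-1].copy();cv2.imwrite(f'pics/{n}9.png',im);np.save(f'pics/{n}9.npy',d);crop(im,*w,6 if n=='side' else 8,f'pics/{n}9c.png')
E
```

```text
t 23.4 pos [ 0.5115 -0.0984  0.1232] xyaw 0.372 ydir [ 1.e-04  1.e-04 -1.e+00] q [-0.344  0.269 -0.288  1.014  0.     0.855] F [0.13 0.25 0.49] M [ 0.02  0.01 -0.05] w 1.001
```

View pics/side9c.png

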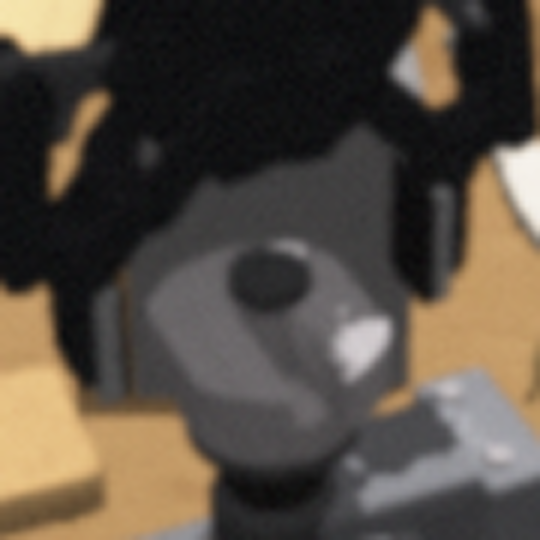

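Released, fingers well clear of the flats (tips left of column 130 and right of 390 in the crop; disc spans 145–390). Now straight up, then back.

>>> {"op": "carry_out", "data": {
  "series": [
    [0, [0, -3, 0], 0],
    [0, [0, -10, 0], 0],
    [0, [0, -22, 0], 0],
    [0, [0, -40, 0], 0],
    [0, [0, -60, 0], 0],
    [0, [0, -80, 0], 0],
    [0, [0, -100, 0], 0],
    [0, [0, -115, 0], 0],
    [0, [0, -120, 0], 0],
    [0, [0, -120, 0], 0]
  ]
}}

```text
time_s: 24.28
position: [0.5125, -0.0987, 0.2451]
ee_rot: [0.696, 0.132, -0.13, -0.694]
ft_force: [-0.4, -0.0, -0.8]
gripper_width: 1.002
```

>>> {"op": "carry_out", "data": {
  "series": [
    [0, [-10, 0, -20], 0],
    [0, [-20, 0, -50], 0],
    [0, [-20, 0, -85], 0],
    [0, [-20, 0, -120], 0],
    [0, [-20, 0, -150], 0],
    [0, [-20, 0, -180], 0],
    [0, [-20, 0, -200], 0],
    [0, [-20, 0, -200], 0],
    [0, [-20, 0, -200], 0],
    [0, [-20, 0, -200], 0]
  ]
}}

```text
time_s: 25.12
position: [0.5649, -0.2913, 0.2419]
ee_rot: [-0.694, -0.13, 0.131, 0.696]
ft_force: [-0.3, 0.0, -1.3]
gripper_width: 0.996
```

```bash
python3 go.py
python3 - <<'E'
from h import *
for n,w in(('side',(240,200,90,90)),('top',(370,180,80,75))):
    p,d=snapshot(n);im=p[:,:,::-1].copy();cv2.imwrite(f'pics/{n}10.png',im);np.save(f'pics/{n}10.npy',d);crop(im,*w,6 if n=='side' else 8,f'pics/{n}10c.png')
E
```

```text
t 25.12 pos [ 0.5649 -0.2913  0.2419] xyaw 0.372 ydir [-0.002   0.0018 -1.    ] q [-0.602  0.436  0.251  1.389  0.     0.596] F [-0.27  0.04 -1.25] M [ 0.03 -0.02 -0.05] w 0.996
```

View pics/top10.png

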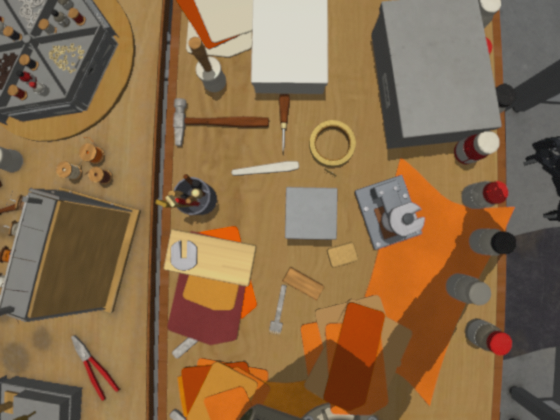

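View pics/top10c.png

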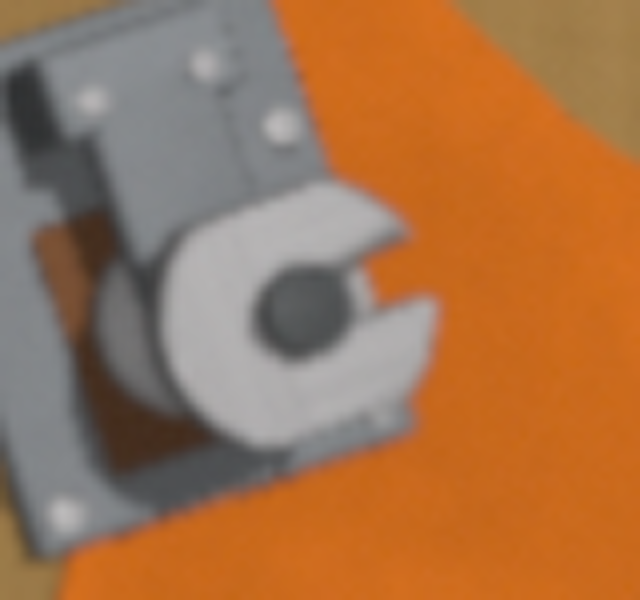

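View pics/side10c.png

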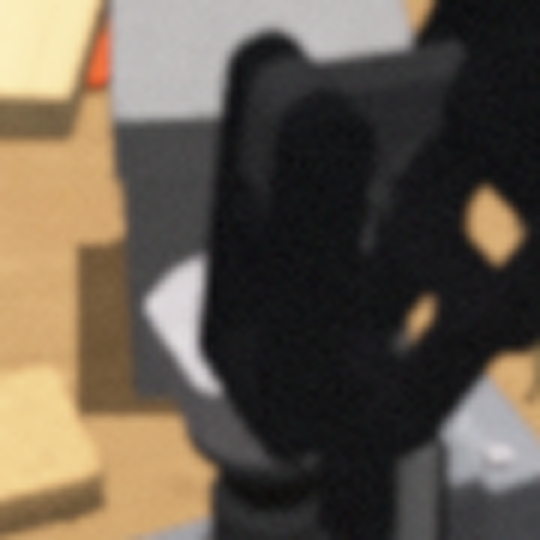

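Run:
```python
from fit import *
d=np.load('pics/top10.npy');win=(380,195,52,48);x0,y0,w,h=win
Z=np.zeros((h,w));
for j in range(h):
    for i in range(w): Z[j,i]=world('top',(x0+i,y0+j),depth=d[y0+j,x0+i])[2]
m=((Z>.135)&(Z<.153)).astype(float);hd=Z>=.153
s=np.argwhere(m>0);P=np.array([world('top',(x0+i,y0+j),depth=d[y0+j,x0+i]) for j,i in s])
A=np.c_[P[:,:2]-P[:,:2].mean(0),np.ones(len(P))];c=np.linalg.lstsq(A,P[:,2],rcond=None)[0];print('plane',c.round(4),'tilt deg',np.degrees(np.hypot(*c[:2])))
H=np.array([world('top',(x0+i,y0+j),depth=d[y0+j,x0+i]) for j,i in np.argwhere(hd)]);hc=(H.max(0)+H.min(0))/2
print('head',hc.round(4),H[:,2].mean())
zt=c[2];mk=m.copy()
def f(p):
    a=sil('top',p[0],p[1],p[2]/20,[zt],win);a[hd]=0;return np.sum((a-mk)**2)
r=min((minimize(f,[.512,-.098,(-1.2+k)*20],method='Nelder-Mead',options=dict(initial_simplex=[[.512,-.098,(-1.2+k)*20],[.516,-.098,(-1.2+k)*20],[.512,-.094,(-1.2+k)*20],[.512,-.098,(-1+k)*20]])) for k in(-.2,0,.2)),key=lambda r:r.fun)
print(r.x[:2],r.x[2]/20,r.fun,m.sum(),'dist mm',np.hypot(*(r.x[:2]-hc[:2]))*1000,'slot rel back deg',np.degrees(r.x[2]/20-.352))
```

```text
plane [ 0.0004 -0.0048  0.1432] tilt deg 0.27657093457999177
head [0.5064 0.0048 0.5399] 0.1904023235064482
[ 0.511604   -0.09747458] -1.2354696698244965 20.060668973471742 725.0 dist mm 102.43450990917398 slot rel back deg -90.95531218596993
```

```bash
python3 -c "
from workcell import sign_off;print(sign_off())"
```

```text
the job is handed in; nothing more can be done
None
```

The thicker weight is loaded on the press. It went in from the front under the stem's head, slot first, until I felt the slot end touch the stem. I then backed it off to centre, lowered it onto the earlier weight, turned it about a quarter turn there and let it go. `sign_off()` gives no verdict, so these are my own last checks:

- **Pose:** a fit to the top camera puts the weight about 1 mm from the stem axis. It is tilted about 0.3°, with its slot about 91° from the back.
- **Forces:** the measured contact forces were about 5 N sideways at the stem and about 5.5 N downward. These are readings from the end of each move only, so brief peaks in between were not seen.
- **Other things:** the thinner weight and the bystanders look unmoved in the last top picture. I checked that by eye and did not measure it. The gripper was clear of the press at hand-in.

Two checks fell short:

- **Stem reference:** the last automatic head-position reading failed because the arm was in the mask. The 1 mm figure therefore uses the stem position measured earlier.
- **Last side picture:** the gripper hid most of the press in it, so the final pose rests on the top camera alone.

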